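Slide a loaded ware board onto the drying bars

TASK

Draw the bolt of the transfer stand fully back, then push the dark wooden board, with the white spindle part standing on it, off the loading deck and across the gap until it lies square and centred on the two round drying bars, clear of the deck. Then push the bolt fully home again behind it. Go gently: the spindle part must not be touched or topple and must ride standing on the board, and the other things on the bench stay where they are.

Things in the scene. Friction and masses are not known exactly. Their poses are not given: they have to be found in the camera images.
- stand: Fixed tall plywood stand. Origin on the bench, below the middle of the deck's delivery edge; +y = the board's way of travel, +x = the bolt side (away from the robot). Loading deck: flat, no guides, 120 mm wide, y -236 to 0 mm, top 210 mm up. Beyond it two round steel bars, 16 mm thick, 136 mm long, run along x at y = 80 and 155 mm, tops 208.5 mm up; open gaps, no end stop.
- bars_mid (a point): Point midway between the two bars and midway along them, at the height of their tops; axes as the stand's. The middle of the board's underside belongs here; pushed some 35 mm past it, the board tips off.
- board: Loose dark wooden board, 96 (x) x 190 (y) x 18 mm, 0.5 kg, bright end strips, too wide to grip; origin: middle of its underside. Lies on the deck, its y about along the stand's y, leading (+y) end just short of the bolt. Push its trailing (-y) end face low down, fingertips just above deck height; two spread fingertips keep it straight.
- piece: White turned spindle part standing upright near the middle of the board, 57 mm wide, 100 mm tall, 0.15 kg, loose; origin at the centre of its underside, z along it.
- bolt (a joint): Slide of the bolt in m: 0 = home (its 12 mm rod reaches 26 mm into the board's path, over the deck at y = -20 mm in the stand's frame), 0.044 = fully drawn back, clear of the path. Opens along the stand's +x, stays where it is left; about 2 N moves it; a stop at each end.
- bolt_knob (a point): On the bolt's upright red pin (14 mm round; 15 to 85 mm above the deck), 65 mm above the deck top, i.e. 20 mm below the pin's top; moves with the bolt. Steel cheeks beside it stand 12 mm above the deck. Pinch the pin from above, or push it. Spindles up to 0.46 m tall lean at the bench's right end and air hoses hang to the robot's left: keep the arm clear of both.
- white_part: white turned spindle part standing on the bench, 56 mm wide, 102 mm tall; a bystander, origin at the centre of its underside
- brown_part: brown turned spindle part standing on the bench, 61 mm wide, 125 mm tall; a bystander, origin at the centre of its underside
- blue_jar: small blue jar with a black cap, 54 mm wide, 70 mm tall; a bystander, origin at the centre of its underside
- wax_tin: flat cream tin, 70 mm wide, 54 mm tall; a bystander, origin at the centre of its underside
Things that resemble listed ones, but are neither listed nor needed, are in the scene too. What is shaped like the piece but pink is not meant.

How it is judged:
By the outcome, as a careful person would: the job done as asked, in the order asked, and still so for the second after the job is handed in, with the robot touching nothing.
It also fails if it takes over 70 s, if anything falls off the work surface, if the arm or the gripper's body presses on something with over 40 N, if the wrist force passes 120 N, or if a joint passes its speed limit or range.

ROBOT

A 6-joint arm with a two-finger parallel gripper is mounted at the origin on a cart in front of the work surface, level with it; the furniture and walls round the work are solid. World frame = base frame: x ahead of the robot, y to its left, z up, the work surface at z = 0. Lengths are in m, angles in rad, forces in N, time in s.
With the tool pointing down it reaches from about 0.325 to 0.875 m from the base axis. Payload 4.4 kg.
Tool frame: the origin (TCP) lies midway between the tips of the shut fingers; the grasp point (between the pads) lies 19 mm behind it; z points along the fingers, y is the line along which they close (so a half turn about z gives the same grasp; the last joint's range is limited). The gripper opens to 85 mm and grips with 20 to 120 N. Pads are 22 mm wide; open, the fingers measure 114 mm over their backs; the gripper's body (76 mm by 85 mm) begins 54 mm behind the grasp point. The pads swing forward as they close: fully open they stand 13 mm farther back than shut.
Start: joints at [-1.385, 0.207, 1.542, -0, 1.393, -0.15], TCP at [0.19, -0.543, 0.201] pointing down, gripper open.
Joint ranges: [-2.73, 2.73], [-0.86, 2.22], [0.23, 2.46], [-1.11, 4.25], [0.08, 2.63], [-2.82, 2.82]. Speed limits (rad/s): [2.79, 2.79, 3.14, 3.14, 3.14, 3.14].

INTERFACE

Orientations are given as a 3x3 rotation matrix whose columns are the frame's x, y, z axes.
In Python, from station import bot gives the robot as it stands.
- The arm moves only by the tool send_rows, never from a script. Its arguments are lists of equal length, an entry for each row: "offset": the shift along the tool's x, y, z as a fraction of full scale, a list of three; "twist": the turn, a rotation vector about the tool's x, y, z as a fraction of full scale, a list of three. A call has 1 to 10 rows; each row is the pose to reach, as a shift and turn from the pose commanded when the call began, along the tool's axes at that moment; what a row does not reach only later rows make up. Full scale, the value 1, is 0.8 m for a shift and pi/2 rad for a turn. A row lasts 1/12 s, in which the tool goes at most 41.7 mm and 7.16 degrees, less where a joint would pass 70% of its speed; a pose out of reach is approached as far as the arm can. A call with a number of a shift or a turn outside -1 to 1 is refused whole. A call with a gripper value outside its range is refused whole. "grip" is the gripper's target within -1 to 1 (shut at 1, half-way at 0, fully open at -1), set as the call begins (left out, the last holds). The fingers move at their own pace and stop on an object; the grip force is fixed at half the most. Time passes only in rows, so rows that repeat a pose let the fingers close. It gives the time, the measured TCP pose, the force, the opening and the grip force at its end, in the units of the state.
- bot.state(): the state, without advancing time (a new reading comes with each control period).
- bot.capture(name): name is "scene" or "top" or "wrist"; returns the picture (400x640x3 uint8, blue, green, red); there is no depth.
- bot.calibration(name): a dict with "intrinsics" (3x3 intrinsics, pixels), "D" ([k1, k2, p1, p2, k3] as OpenCV has them; the pictures are not rectified), "T" (4x4, takes a point from camera to world coordinates); the wrist camera has in their place "tool_from_camera" (4x4, takes a point from camera to tool coordinates, whose origin is the TCP and whose axes are the flange's). Camera axes: x right, y down, z forward; pixel columns grow to the right and rows downward; lengths in m; the calibration is good to about 2 mm. A picture is of the moment at which its call begins: read the wrist's pose just before it. calibration takes no time and is no camera call.
- bot.close_job(): hands the job in; it is judged then, once.
Trained networks look in the newest picture that a camera, given by its name, has taken for a name from the list of things; names that differ only in an ending like _2 or _b are one class to them, and where a whole thing is asked for, a point or a joint stands for the part that bears it (a point fixed in the world has none). Each returns a list of dicts, best first, with "confidence" (0 to 1); they miss things now and then, are a little off and sometimes report something else, mostly with a low value. They report only what shows in the picture. A call takes as long as a camera call. They do not tell look-alikes from the thing itself.
- bot.cut_out(label, camera): "mask" (400x640 bool, what is visible of it) and "uv" ([column, row] in pixels, amid what is visible of it).
- bot.spot_point(label, camera): "uv" ([column, row] in pixels: a listed point, or the origin of a listed thing).
The state is a dict: "clock": time; "joints": joint angles; "qd": joint speeds; "joint_efforts": joint torques, N m; "tcp_pos": TCP position; "ee_rot": TCP orientation; "ft_force": force on the tool from outside, world axes, zero at the start; "moment": the same for the moment, N m; "grip_width": finger opening in m; "grasp_force": force on a finger pad.
Only numpy, scipy, OpenCV 4.12 (cv2) and the standard library are available. Lean on these libraries where they do the work, as an engineer would, in place of code of your own. Each camera call takes 0.05 s, during which the arm holds its last target. There are 200 camera calls.

## Working session

There is one attempt and no reset: what is moved stays moved. The work goes in short steps, Python scripts to look and compute and a tool call to move; the robot and the scene stay as the last step left them, time stands still between calls to the robot, and variables do not carry over. Pictures are saved under pics/ and viewed, at most 10 in all, crops included, and the job is handed in when it is done.

Besides the shell and the picture viewer there is one more tool, called after ">>>" in YAML: its name, and indented under it one key for each argument. send_rows: Moves the arm, as the interface text tells. Its arguments: {"type":"object","properties":{"offset":{"type":"array"},"twist":{"type":"array"},"grip":{"type":"number"}},"required":["offset","twist"]}

```bash
mkdir -p pics
cat > h.py <<'E'
import numpy as np, cv2
from station import bot
def ray(cam,uv,st=None):
    c=bot.calibration(cam); K=np.array(c["intrinsics"]);D=np.array(c["D"])
    if "T" in c: T=np.array(c["T"])
    else:
        st=st or bot.state(); B=np.eye(4);B[:3,:3]=st["ee_rot"];B[:3,3]=st["tcp_pos"];T=B@np.array(c["tool_from_camera"])
    p=cv2.undistortPoints(np.array([[uv]],float),K,D)[0,0]
    d=T[:3,:3]@np.array([p[0],p[1],1]);return T[:3,3],d/np.linalg.norm(d)
def atz(cam,uv,z,st=None):
    o,d=ray(cam,uv,st);return o+d*(z-o[2])/d[2]
def tri(rays):
    A=0;b=0
    for o,d in rays:
        P=np.eye(3)-np.outer(d,d);A=A+P;b=b+P@o
    x=np.linalg.solve(A,b);return x,[np.linalg.norm((np.eye(3)-np.outer(d,d))@(x-o)) for o,d in rays]
E
python3 - <<'E'
from h import *
np.set_printoptions(precision=4,suppress=True)
s=bot.state();print(s["clock"],s["tcp_pos"],s["ee_rot"],s["grip_width"])
for c in("scene","top","wrist"):
    cv2.imwrite(f"pics/{c}0.png",bot.capture(c))
for c in("scene","top"):
    print(c,np.array(bot.calibration(c)["T"]))
    for l in("bars_mid","board","piece","bolt_knob","stand"):
        print(l,[(np.round(r["uv"],1),round(r["confidence"],2)) for r in bot.spot_point(l,c)[:3]])
print(bot.calibration("wrist")["tool_from_camera"])
E
```

```text
0.0 [ 0.1898 -0.5419  0.2003] [[ 0.9438  0.3304 -0.0004]
 [ 0.3304 -0.9438  0.0023]
 [ 0.0004 -0.0023 -1.    ]] 0.08548331040996374
scene [[-0.5198 -0.3759  0.7671 -0.5704]
 [-0.8541  0.2115 -0.4751  0.6604]
 [ 0.0164 -0.9022 -0.431   0.8094]
 [ 0.      0.      0.      1.    ]]
bars_mid [(array([209.1, 307.6]), 0.6)]
board []
piece [(array([432.1, 232.8]), 0.81)]
bolt_knob [(array([354.5, 167.7]), 0.43)]
stand [(array([355.2, 255.8]), 0.96), (array([244.8, 288.5]), 0.32)]
top [[ 0.0089 -0.9813  0.1923  0.2736]
 [-0.9993 -0.0158 -0.0343 -0.0098]
 [ 0.0367 -0.1918 -0.9807  1.575 ]
 [ 0.      0.      0.      1.    ]]
bars_mid [(array([311.6, 219. ]), 0.77)]
board [(array([384.6, 225.1]), 0.68)]
piece [(array([310.4, 219.9]), 0.7), (array([389. , 225.6]), 0.65), (array([420.1, 229.9]), 0.56)]
bolt_knob [(array([353.7, 192.7]), 0.66)]
stand [(array([336.5, 227.2]), 0.75)]
[[-0.001  -0.9652 -0.2616  0.0655]
 [ 1.     -0.001  -0.      0.    ]
 [-0.0002 -0.2616  0.9652 -0.1729]
 [ 0.      0.      0.      1.    ]]
```

View pics/scene0.png

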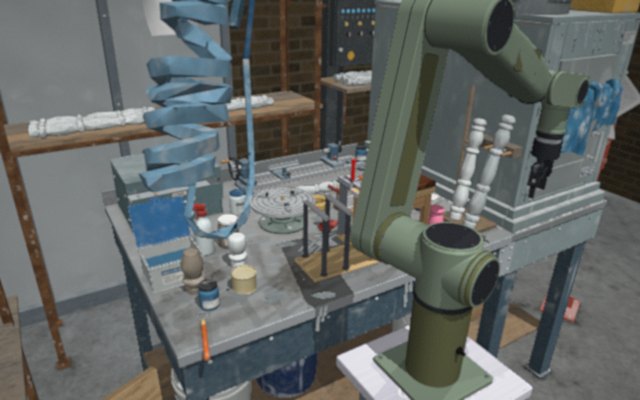

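View pics/top0.png

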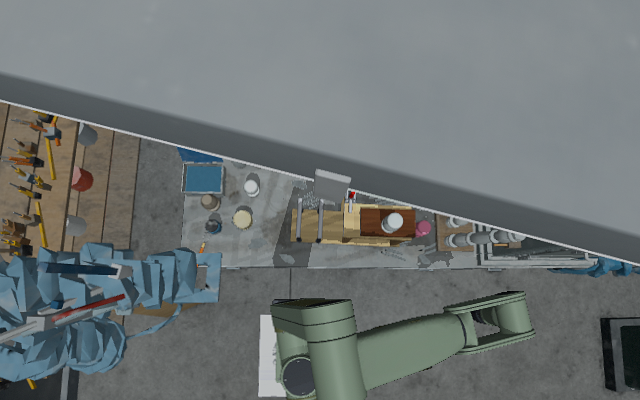

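The scene view shows the stand with its bars (305–350, 180–270) and the red knob (353,168). The top view shows the board (387,222) with the piece on it (392,222), the bars at columns 299 and 320, and the knob (351,195).

Run:
```python
from h import *
np.set_printoptions(precision=4,suppress=True)
im=cv2.imread("pics/top0.png")[165:275,270:470]
cv2.imwrite("pics/topc.png",cv2.resize(im,None,fx=4,fy=4,interpolation=cv2.INTER_CUBIC))
print(bot.calibration("top")["intrinsics"],)
for n,uv,z in(("bars_mid",(311.6,219),.2085),("board",(384.6,225.1),.21),("piece",(389,225.6),.228),("knob",(353.7,192.7),.275),("stand",(336.5,227.2),0)):
    print(n,atz("top",uv,z))
print("knob tri",tri([ray("top",(353.7,192.7)),ray("scene",(354.5,167.7))]))
```

```text
[[401.3735   0.     319.5099]
 [  0.     401.3735 202.9465]
 [  0.       0.       1.    ]]
bars_mid [ 0.4848 -0.0308  0.2085]
board [ 0.4668 -0.2834  0.21  ]
piece [ 0.4628 -0.2949  0.228 ]
knob [ 0.5651 -0.1689  0.275 ]
stand [ 0.4856 -0.1331  0.    ]
knob tri (array([ 0.5677, -0.1709,  0.2619]), [np.float64(0.0005022741579754212), np.float64(0.0005022741579754025)])
```

View pics/topc.png

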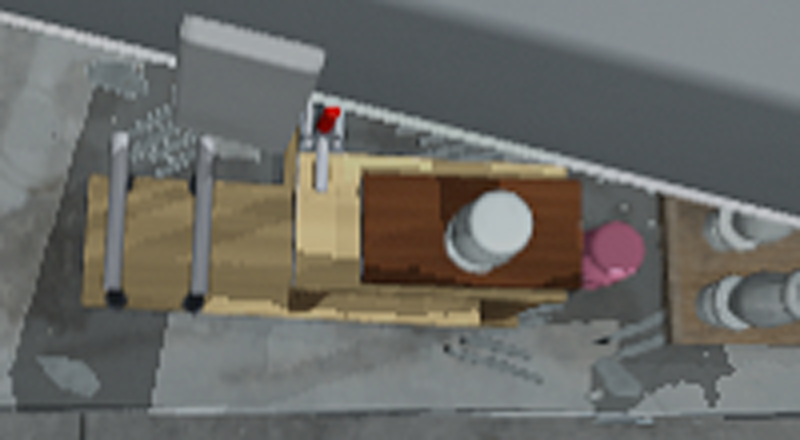

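Crop: board spans crop x 360–582, its trailing end slightly over the deck's end; the pin is drawn at (328,118), the bars at (118,220) and (200,220). I'll lift and move to an overview pose with the wrist camera.

```bash
cat >> h.py <<'E'
from scipy.spatial.transform import Rotation as Ro
def down(yaw,tilt=0): # tool x at angle yaw, z down; tilt about tool y
    c,s=np.cos(yaw),np.sin(yaw)
    return np.array([[c,s,0],[s,-c,0],[0,0,-1]])@Ro.from_rotvec([0,tilt,0]).as_matrix()
def go(pos,R,p0=None,R0=None):
    st=bot.state(); R0=np.array(st["ee_rot"]) if R0 is None else R0; p0=np.array(st["tcp_pos"]) if p0 is None else p0
    print("off",np.round(R0.T@(np.array(pos)-p0)/.8,4),"tw",np.round(Ro.from_matrix(R0.T@R).as_rotvec()/(np.pi/2),4))
E
python3 - <<'E'
from h import *
s=bot.state();p=np.array(s["tcp_pos"])
go(p+[0,0,.3],np.array(s["ee_rot"]))
go([.46,-.17,.5],down(np.pi/2),p0=p+[0,0,.3])
for uv in((470,240),(515,237),(450,222)):print(atz("top",uv,.05),atz("top",uv,.4))
print(bot.calibration("wrist")["intrinsics"][0])
E
```

```text
off [ 0.     0.    -0.375] tw [0. 0. 0.]
off [ 0.4725 -0.3282  0.0019] tw [ 0.      0.     -0.7856]
[ 0.43507169 -0.65067808  0.05      ] [ 0.39801897 -0.50359561  0.4       ]
[ 0.44834895 -0.83488651  0.05      ] [ 0.40824895 -0.64552594  0.4       ]
[ 0.50492521 -0.57437587  0.05      ] [ 0.45184026 -0.44480569  0.4       ]
[309.47073054   0.         318.14574435]
```

>>> send_rows:
  offset:
    - [0,0,-0.37]
    - [0,0,-0.37]
    - [0,0,-0.37]
    - [0,0,-0.37]
    - [0,0,-0.37]
    - [0,0,-0.37]
    - [0,0,-0.37]
    - [0,0,-0.37]
  twist:
    - [0,0,0]
    - [0,0,0]
    - [0,0,0]
    - [0,0,0]
    - [0,0,0]
    - [0,0,0]
    - [0,0,0]
    - [0,0,0]
  grip: 0.2

```text
clock: 1.32
tcp_pos: [0.1903, -0.5441, 0.5078]
ee_rot: [[0.944, 0.33, 0.003], [0.33, -0.944, -0.016], [-0.003, 0.016, -1.0]]
ft_force: [-0.3, 1.1, 1.6]
grip_width: 0.0344
grasp_force: 0.0
```

>>> send_rows:
  offset:
    - [0.473,-0.328,0]
    - [0.473,-0.328,0]
    - [0.473,-0.328,0]
    - [0.473,-0.328,0]
    - [0.473,-0.328,0]
    - [0.473,-0.328,0]
    - [0.473,-0.328,0]
    - [0.473,-0.328,0]
    - [0.473,-0.328,0]
    - [0.473,-0.328,0]
  twist:
    - [0,0,-0.786]
    - [0,0,-0.786]
    - [0,0,-0.786]
    - [0,0,-0.786]
    - [0,0,-0.786]
    - [0,0,-0.786]
    - [0,0,-0.786]
    - [0,0,-0.786]
    - [0,0,-0.786]
    - [0,0,-0.786]

```text
clock: 2.15
tcp_pos: [0.4354, -0.2035, 0.4976]
ee_rot: [[-0.006, 1.0, 0.001], [1.0, 0.006, -0.001], [-0.001, 0.001, -1.0]]
ft_force: [0.8, 0.2, 0.2]
grip_width: 0.0344
grasp_force: 0.0
```

Run:
```python
from h import *
import json
s=bot.state();print(s["tcp_pos"],s["joints"])
go([.46,-.17,.5],down(np.pi/2))
```

```text
[ 0.43541904 -0.20352334  0.49761399] [-6.17529842e-01 -5.41233526e-02  1.22794094e+00 -5.40111435e-05
  1.96681842e+00 -6.23956133e-01]
off [ 0.0417  0.031  -0.003 ] tw [0.0005 0.0004 0.0041]
```

Close enough; look from here.

Run:
```python
from h import *
np.set_printoptions(precision=4,suppress=True)
s=bot.state()
cv2.imwrite("pics/w1.png",bot.capture("wrist"));s=bot.state();print(s["tcp_pos"])
for l,z in(("bars_mid",.2085),("board",.21),("piece",.228),("bolt_knob",.275),("stand",0)):
    for r in bot.spot_point(l,"wrist")[:3]: print(l,np.round(r["uv"],1),round(r["confidence"],2),atz("wrist",r["uv"],z,s))
```

```text
[ 0.4392 -0.1969  0.4976]
bars_mid [356.1  27.3] 0.95 [ 0.4878 -0.0134  0.2085]
board [340.9 213.4] 0.86 [ 0.477  -0.2781  0.21  ]
piece [336.2 222.4] 0.79 [ 0.4689 -0.2868  0.228 ]
bolt_knob [416.1 137.5] 0.65 [ 0.5626 -0.1553  0.275 ]
stand [341.5 115.5] 0.57 [ 0.4885 -0.1295  0.    ]
```

View pics/w1.png

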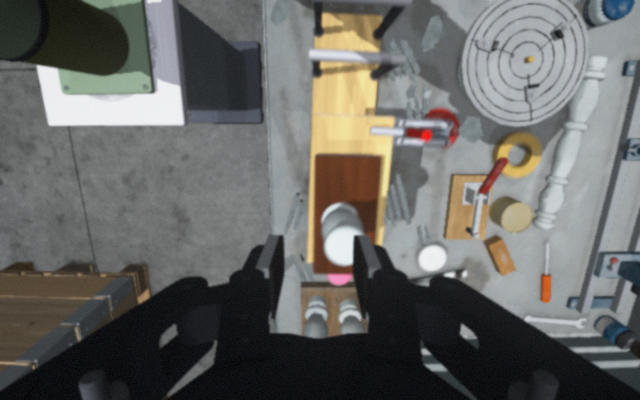

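Wrist view: board corners about (316,155)–(380,155), trailing end at row 273; rod tip (371,131), red pin (426,135), near bar along row 57, far bar along row 5; the space around the pin is clear.

Run:
```python
from h import *
im=cv2.imread("pics/w1.png")[0:195,290:490]
cv2.imwrite("pics/w1c.png",cv2.resize(im,None,fx=3,fy=3,interpolation=cv2.INTER_CUBIC))
```

```text
(no output)
```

View pics/w1c.png

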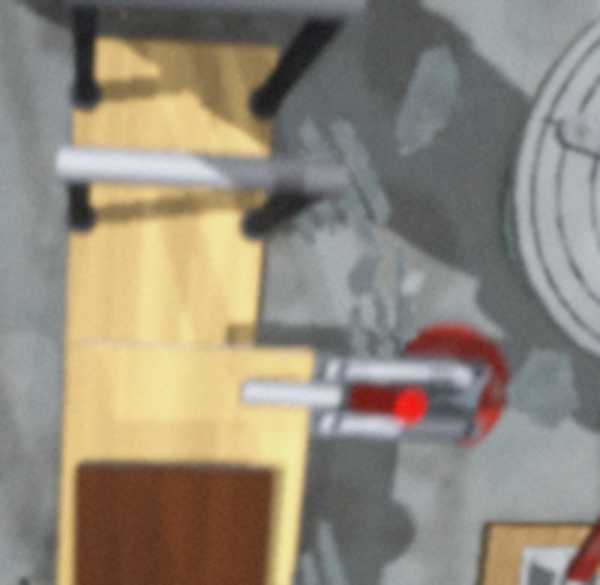

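Run:
```python
from h import *
np.set_printoptions(precision=4,suppress=True)
s=bot.state();print(s["tcp_pos"])
def q(n,u,v,z): 
    p=atz("wrist",(290+u/3,v/3),z,s);print(n,p);return p
a=q("bar L",58,163,.2045);b=q("bar R",347,180,.2045);d=b-a;print("yaw",np.arctan2(d[1],d[0]),np.linalg.norm(d))
a=q("deck L",66,343,.21);b=q("deck R",314,350,.21);d=b-a;print("yaw",np.arctan2(d[1],d[0]),np.linalg.norm(d))
a=q("bd L",78,464,.228);b=q("bd R",275,468,.228);d=b-a;print("yaw",np.arctan2(d[1],d[0]),np.linalg.norm(d))
q("rod tip",243,392,.225);q("pin top",410,405,.295)
print(atz("wrist",(314,273),.228,s),atz("wrist",(378,273),.228,s))
r2=lambda u,v:ray("wrist",(u,v),s)
t0=cv2.imread("pics/top0.png")
# knob tops by redness in top and scene
for c in("top","scene"):
    im=bot.capture(c).astype(int); m=(im[...,2]>150)&(im[...,1]<70)&(im[...,0]<70); ys,xs=np.nonzero(m)
    k=(abs(xs-353)<12)&(abs(ys-(195 if c=="top" else 168))<22); print(c,k.sum(),xs[k].min(),xs[k].max(),ys[k].min(),ys[k].max(),xs[k].mean(),ys[k].mean())
print(tri([r2(416.1,137.5),ray("top",(353.7,192.7)),ray("scene",(354.5,167.7))]))
```

```text
[ 0.4343 -0.2062  0.4973]
bar L [ 0.4216 -0.0591  0.2045]
bar R [ 0.5564 -0.0664  0.2045]
yaw -0.053652487223074655 0.1350161675447586
deck L [ 0.4249 -0.1402  0.21  ]
deck R [ 0.5441 -0.1435  0.21  ]
yaw -0.027762209307575607 0.11928168074902064
bd L [ 0.4305 -0.1959  0.228 ]
bd R [ 0.5244 -0.1979  0.228 ]
yaw -0.021619465836386374 0.09391192917208167
rod tip [ 0.5082 -0.1626  0.225 ]
pin top [ 0.5634 -0.1641  0.295 ]
[ 0.4266 -0.3833  0.228 ] [ 0.5283 -0.3837  0.228 ]
top 6 352 354 192 193 353.0 192.5Traceback (most recent call last):
  File "<stdin>", line 16, in <module>
    return umr_minimum(a, axis, None, out, keepdims, initial, where)
ValueError: zero-size array to reduction operation minimum which has no identity
```

```bash
cat > m.py <<'E'
from h import *
np.set_printoptions(precision=4,suppress=True)
for i in range(2):
    s=bot.state(); im=bot.capture("wrist")
print(s["tcp_pos"],bot.state()["tcp_pos"])
cv2.imwrite("pics/w2.png",im)
a=cv2.imread("pics/w1.png",0)[:230,290:450].astype(np.float32);b=cv2.cvtColor(im,cv2.COLOR_BGR2GRAY)[:230,290:450].astype(np.float32)
sh,_=cv2.phaseCorrelate(a,b,cv2.createHanningWindow((160,230),cv2.CV_32F));print("shift",sh)
def q(n,u,v,z): 
    p=atz("wrist",(290+u/3+sh[0],v/3+sh[1]),z,s);print(n,p);return p
for n,u,v,u2,v2,z in(("bar",58,163,347,180,.2045),("deck",66,343,314,350,.21),("bd",78,464,275,468,.228)):
    a=q(n,u,v,z);b=q(n,u2,v2,z);d=b-a;print("yaw",np.arctan2(d[1],d[0]),np.linalg.norm(d))
q("rod tip",243,392,.225);q("pin top",410,405,.295)
kn=[]
for l,z in(("bars_mid",.2085),("board",.21),("piece",.228),("bolt_knob",.275),("stand",0)):
    for r in bot.spot_point(l,"wrist")[:1]: print(l,np.round(r["uv"],1),round(r["confidence"],2),atz("wrist",r["uv"],z,s));kn.append(r["uv"])
print(tri([ray("wrist",kn[3],s),ray("top",(353.7,192.7)),ray("scene",(354.5,167.7))]))
E
python3 m.py
```

```text
[ 0.434  -0.2068  0.4974] [ 0.434  -0.2068  0.4974]
shift (0.45363790189087183, -1.24285585355328)
bar [ 0.4223 -0.058   0.2045]
bar [ 0.557  -0.0654  0.2045]
yaw -0.054947141192122254 0.13494212504135844
deck [ 0.4254 -0.139   0.21  ]
deck [ 0.5446 -0.1425  0.21  ]
yaw -0.029129226895749018 0.11919991811641875
bd [ 0.431  -0.1947  0.228 ]
bd [ 0.5248 -0.1968  0.228 ]
yaw -0.023032075969879596 0.0938383754342445
rod tip [ 0.5086 -0.1615  0.225 ]
pin top [ 0.5637 -0.1634  0.295 ]
bars_mid [359.2  25.5] 0.72 [ 0.4896 -0.0241  0.2085]
board [342.7 210.8] 0.68 [ 0.4713 -0.2862  0.21  ]
piece [340.  217.1] 0.71 [ 0.466  -0.2904  0.228 ]
bolt_knob [422.9 135. ] 0.92 [ 0.5654 -0.1661  0.275 ]
stand [345.  113.9] 0.65 [ 0.4899 -0.14    0.    ]
(array([ 0.568 , -0.1694,  0.2627]), [np.float64(0.002865577333596202), np.float64(0.0010523562707468834), np.float64(0.0019515374245034681)])
```

Run:
```python
from h import *
s=bot.state()
go([.565,-.166,.34],down(1.52))
```

```text
off [0.05   0.1631 0.1969] tw [0.    0.    0.032]
```

>>> send_rows:
  offset:
    - [0.05,0.163,0.05]
    - [0.05,0.163,0.1]
    - [0.05,0.163,0.15]
    - [0.05,0.163,0.197]
    - [0.05,0.163,0.197]
    - [0.05,0.163,0.197]
    - [0.05,0.163,0.197]
    - [0.05,0.163,0.197]
    - [0.05,0.163,0.197]
  twist:
    - [0,0,0.032]
    - [0,0,0.032]
    - [0,0,0.032]
    - [0,0,0.032]
    - [0,0,0.032]
    - [0,0,0.032]
    - [0,0,0.032]
    - [0,0,0.032]
    - [0,0,0.032]
  grip: -1

```text
clock: 3.65
tcp_pos: [0.5658, -0.1664, 0.3436]
ee_rot: [[0.05, 0.999, 0.005], [0.999, -0.05, -0.003], [-0.002, 0.005, -1.0]]
ft_force: [-0.9, 0.4, 0.6]
grip_width: 0.0852
grasp_force: 0.0
```

Run:
```python
from h import *
np.set_printoptions(precision=4,suppress=True)
bot.capture("wrist")
s=bot.state();im=bot.capture("wrist");cv2.imwrite("pics/w3.png",im);print(s["tcp_pos"],s["grip_width"],s["clock"])
for r in bot.spot_point("bolt_knob","wrist")[:2]: print(r,atz("wrist",r["uv"],.275,s))
m=(im[...,2]>170)&(im[...,1]<80)&(im[...,0]<80)
n,l,st,c=cv2.connectedComponentsWithStats(m.astype(np.uint8))
for i in range(1,n):
    if st[i,4]>30: print(st[i],c[i],atz("wrist",c[i],.295,s))
```

```text
[ 0.5659 -0.1666  0.3441] 0.0854645282712515 3.7
{'uv': [314.5, 194.3], 'confidence': 0.97} [ 0.5629 -0.163   0.275 ]
{'uv': [242.3, 294.6], 'confidence': 0.62} [ 0.4938 -0.2515  0.275 ]
[387 156  22  10  98] [396.7755 159.6122] [ 0.624  -0.1352  0.295 ]
[307 194  15  16 192] [314.2135 201.1198] [ 0.5628 -0.163   0.295 ]
```

View pics/w3.png

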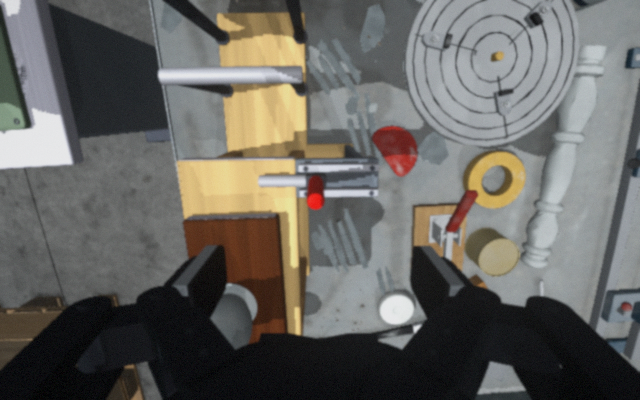

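Pin top at (315,201), i.e. world (0.563,−0.163), well between the open fingers. I descend and pinch.

>>> send_rows:
  offset:
    - [0.005,-0.004,0.04]
    - [0.005,-0.004,0.08]
    - [0.005,-0.004,0.11]
    - [0.005,-0.004,0.11]
    - [0.005,-0.004,0.11]
  twist:
    - [0,0,0]
    - [0,0,0]
    - [0,0,0]
    - [0,0,0]
    - [0,0,0]

```text
clock: 4.22
tcp_pos: [0.5616, -0.1614, 0.2522]
ee_rot: [[0.05, 0.999, -0.001], [0.999, -0.05, 0.0], [0.0, -0.001, -1.0]]
ft_force: [0.3, -0.8, 0.8]
grip_width: 0.0854
grasp_force: 0.0
```

>>> send_rows:
  offset:
    - [0,0,0]
    - [0,0,0]
    - [0,0,0]
    - [0,0,0]
    - [0,0,0]
    - [0,0,0]
    - [0,0,0]
    - [0,0,0]
  twist:
    - [0,0,0]
    - [0,0,0]
    - [0,0,0]
    - [0,0,0]
    - [0,0,0]
    - [0,0,0]
    - [0,0,0]
    - [0,0,0]
  grip: 1

```text
clock: 4.88
tcp_pos: [0.5628, -0.1614, 0.2528]
ee_rot: [[0.05, 0.999, 0.002], [0.999, -0.05, -0.001], [-0.001, 0.002, -1.0]]
ft_force: [1.0, -0.4, 3.7]
grip_width: 0.0111
grasp_force: 58.6
```

>>> send_rows:
  offset:
    - [0,0.012,0]
    - [0,0.025,0]
    - [0,0.038,0]
    - [0,0.048,0]
    - [0,0.055,0]
    - [0,0.057,0]
    - [0,0.057,0]
    - [0,0.057,0]
  twist:
    - [0,0,0]
    - [0,0,0]
    - [0,0,0]
    - [0,0,0]
    - [0,0,0]
    - [0,0,0]
    - [0,0,0]
    - [0,0,0]

```text
clock: 5.55
tcp_pos: [0.6068, -0.1632, 0.2528]
ee_rot: [[0.05, 0.999, -0.003], [0.999, -0.05, 0.0], [0.0, -0.003, -1.0]]
ft_force: [-5.4, 1.9, 7.8]
grip_width: 0.0111
grasp_force: 59.5
```

>>> send_rows:
  offset:
    - [0,0.003,0]
    - [0,0.003,0]
    - [0,0.003,0]
  twist:
    - [0,0,0]
    - [0,0,0]
    - [0,0,0]

```text
clock: 5.8
tcp_pos: [0.6068, -0.1632, 0.2528]
ee_rot: [[0.05, 0.999, -0.009], [0.999, -0.05, 0.001], [0.001, -0.009, -1.0]]
ft_force: [-11.2, 1.8, 9.4]
grip_width: 0.0109
grasp_force: 59.7
```

>>> send_rows:
  offset:
    - [0,-0.004,0]
    - [0,-0.004,0]
    - [0,-0.004,0]
    - [0,-0.004,0]
    - [0,-0.004,0]
    - [0,-0.004,0]
    - [0,-0.004,0]
  twist:
    - [0,0,0]
    - [0,0,0]
    - [0,0,0]
    - [0,0,0]
    - [0,0,0]
    - [0,0,0]
    - [0,0,0]
  grip: -1

```text
clock: 6.38
tcp_pos: [0.6069, -0.1634, 0.2517]
ee_rot: [[0.05, 0.999, -0.0], [0.999, -0.05, 0.0], [0.0, -0.0, -1.0]]
ft_force: [-0.7, 0.3, -0.0]
grip_width: 0.0855
grasp_force: 0.0
```

Run:
```python
from h import *
np.set_printoptions(precision=3,suppress=True)
for n,uv in(("topA",(480,121)),("topB",(507,118)),("baseA",(455,220)),("baseB",(474,222))):
    for z in(.46,.4) if "top" in n else (0,.03): print(n,atz("scene",uv,z))
for n,uv in(("A",(448,241)),("A2",(470,241)),("A3",(520,237)),("B",(445,222)),("B2",(465,222))):
    for z in(0,.2,.3,.45): print(n,atz("top",uv,z))
im=cv2.imread("pics/top0.png")[190:270,400:540]
cv2.imwrite("pics/s.png",np.hstack([cv2.resize(im,None,fx=3,fy=3),cv2.resize(cv2.imread("pics/scene0.png")[100:240,420:540],(206,240))]))
go([.60,-.17,.42],down(1.52))
```

```text
topA [ 0.272 -0.353  0.46 ]
topA [ 0.416 -0.526  0.4  ]
topB [ 0.258 -0.441  0.46 ]
topB [ 0.4  -0.63  0.4 ]
baseA [ 0.509 -0.59   0.   ]
baseA [ 0.469 -0.543  0.03 ]
baseB [ 0.463 -0.639  0.   ]
baseB [ 0.425 -0.59   0.03 ]
A [ 0.436 -0.581  0.   ]
A [ 0.415 -0.508  0.2  ]
A [ 0.405 -0.472  0.3  ]
A [ 0.389 -0.418  0.45 ]
A2 [ 0.436 -0.671  0.   ]
A2 [ 0.416 -0.587  0.2  ]
A2 [ 0.405 -0.545  0.3  ]
A2 [ 0.39  -0.482  0.45 ]
A3 [ 0.454 -0.883  0.   ]
A3 [ 0.431 -0.772  0.2  ]
A3 [ 0.42  -0.717  0.3  ]
A3 [ 0.403 -0.634  0.45 ]
B [ 0.512 -0.572  0.   ]
B [ 0.482 -0.501  0.2  ]
B [ 0.467 -0.465  0.3  ]
B [ 0.444 -0.412  0.45 ]
B2 [ 0.513 -0.655  0.   ]
B2 [ 0.483 -0.573  0.2  ]
B2 [ 0.468 -0.532  0.3  ]
B2 [ 0.445 -0.471  0.45 ]
off [-0.009 -0.008 -0.21 ] tw [-0.    -0.     0.001]
```

View pics/s.png

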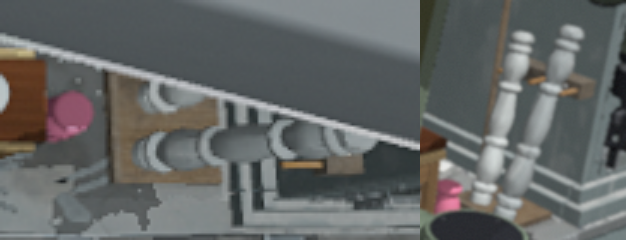

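The spindle bases are at y≈−0.58 and lean away, so the space behind the board is free. Going up and over, behind the board, with a slight lean-back.

>>> send_rows:
  offset:
    - [0,0,-0.05]
    - [0,0,-0.1]
    - [0,0,-0.15]
    - [0,0,-0.19]
    - [0,0,-0.19]
  twist:
    - [0,0,0]
    - [0,0,0]
    - [0,0,0]
    - [0,0,0]
    - [0,0,0]

```text
clock: 6.8
tcp_pos: [0.6095, -0.1645, 0.4143]
ee_rot: [[0.05, 0.999, 0.016], [0.999, -0.049, -0.007], [-0.006, 0.016, -1.0]]
ft_force: [0.1, 0.2, 1.7]
grip_width: 0.0853
grasp_force: 0.0
```

Run:
```python
from h import *
go([.468,-.40,.40],down(1.52,.2))
```

```text
off [-0.3027 -0.1623  0.017 ] tw [0.01   0.131  0.0018]
```

>>> send_rows:
  offset:
    - [-0.303,-0.162,0.005]
    - [-0.303,-0.162,0.005]
    - [-0.303,-0.162,0.005]
    - [-0.303,-0.162,0.005]
    - [-0.303,-0.162,0.005]
    - [-0.303,-0.162,0.005]
    - [-0.303,-0.162,0.005]
    - [-0.303,-0.162,0.01]
    - [-0.303,-0.162,0.01]
    - [-0.303,-0.162,0.01]
  twist:
    - [0,0.131,0]
    - [0,0.131,0]
    - [0,0.131,0]
    - [0,0.131,0]
    - [0,0.131,0]
    - [0,0.131,0]
    - [0,0.131,0]
    - [0,0.131,0]
    - [0,0.131,0]
    - [0,0.131,0]
  grip: -0.15

```text
clock: 7.63
tcp_pos: [0.4656, -0.3985, 0.3953]
ee_rot: [[0.048, 0.999, 0.01], [0.977, -0.049, 0.205], [0.206, -0.0, -0.979]]
ft_force: [0.4, -0.0, -0.2]
grip_width: 0.0493
grasp_force: 0.0
```

Run:
```python
from h import *
np.set_printoptions(precision=4,suppress=True)
bot.capture("wrist");bot.capture("wrist")
s=bot.state();im=bot.capture("wrist");cv2.imwrite("pics/w4.png",cv2.resize(im[:280,160:560],None,fx=2,fy=2,interpolation=cv2.INTER_CUBIC));print(s["tcp_pos"],bot.state()["tcp_pos"],s["ee_rot"],s["grip_width"])
np.savez("w4.npz",p=s["tcp_pos"],R=s["ee_rot"])
for l,z in(("bars_mid",.2085),("board",.21),("piece",.228),("bolt_knob",.275),("stand",0)):
    for r in bot.spot_point(l,"wrist")[:1]: print(l,np.round(r["uv"],1),round(r["confidence"],2),atz("wrist",r["uv"],z,s))
```

```text
[ 0.4663 -0.3978  0.3961] [ 0.4663 -0.3978  0.3963] [[ 0.0464  0.9989  0.0102]
 [ 0.9778 -0.0475  0.2043]
 [ 0.2045  0.0005 -0.9789]] 0.04883588895219426
piece [328.9 225. ] 0.94 [ 0.477  -0.4204  0.228 ]
```

View pics/w4.png

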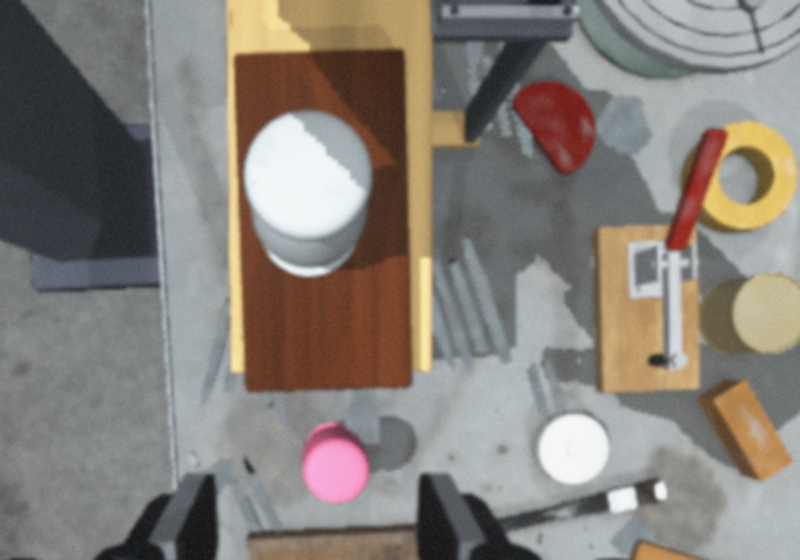

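The crop shows the board's corners (236,55), (403,50), (411,385), (247,390) and the deck's trailing corners (232,372), (431,372); the piece stands upright, and the pink look-alike stands on the bench below.

Run:
```python
from h import *
np.set_printoptions(precision=4,suppress=True)
d=np.load("w4.npz");s=dict(tcp_pos=d["p"],ee_rot=d["R"])
f=lambda u,v,z:atz("wrist",(160+u/2,v/2),z,s)
P=[f(236,55,.228),f(403,50,.228),f(411,385,.228),f(247,390,.228)]
for p in P:print(p)
a=lambda v:np.arctan2(-v[0],v[1])
print("board yaw L,R",a(P[0]-P[3]),a(P[1]-P[2]),"lead/trail",np.arctan2(*(P[1]-P[0])[[1,0]]),np.arctan2(*(P[2]-P[3])[[1,0]]),"center",np.mean(P,0))
D=[f(229,60,.21),f(432,60,.21),f(431,372,.21),f(232,372,.21)]
for p in D:print("deck",p)
print("deck yaw",a(D[0]-D[3]),a(D[1]-D[2]),np.arctan2(*(D[2]-D[3])[[1,0]]))
print("piece base rim", f(310,247,.228))
```

```text
[ 0.4309 -0.1975  0.228 ]
[ 0.5236 -0.1992  0.228 ]
[ 0.5202 -0.3853  0.228 ]
[ 0.4271 -0.3837  0.228 ]
board yaw L,R -0.02050875639583491 -0.018165237511052604 lead/trail -0.018335744866814312 -0.01804519285147415 center [ 0.4754 -0.2914  0.228 ]
deck [ 0.4248 -0.1914  0.21  ]
deck [ 0.5432 -0.197   0.21  ]
deck [ 0.5352 -0.379   0.21  ]
deck [ 0.4167 -0.3733  0.21  ]
deck yaw -0.0446451357931992 -0.043920596046610035 -0.04848763069817555
piece base rim [ 0.4667 -0.3052  0.228 ]
```

Run:
```python
from h import *
go([.4706,-.4152,.211],down(1.524,.2))
R=np.array(bot.state()["ee_rot"]);print(R.T@np.array([0,0,-.1])/.8)
```

```text
off [-0.0674  0.0069  0.2224] tw [ 0.0004 -0.0034 -0.001 ]
[-2.54932742e-02 -3.75099812e-05  1.22372757e-01]
```

>>> send_rows:
  offset:
    - [-0.025,0.007,0.02]
    - [-0.035,0.007,0.06]
    - [-0.045,0.007,0.1]
    - [-0.053,0.007,0.14]
    - [-0.06,0.007,0.18]
    - [-0.065,0.007,0.21]
    - [-0.067,0.007,0.222]
    - [-0.067,0.007,0.222]
    - [-0.067,0.007,0.222]
    - [-0.067,0.007,0.222]
  twist:
    - [0,-0.003,0]
    - [0,-0.003,0]
    - [0,-0.003,0]
    - [0,-0.003,0]
    - [0,-0.003,0]
    - [0,-0.003,0]
    - [0,-0.003,0]
    - [0,-0.003,0]
    - [0,-0.003,0]
    - [0,-0.003,0]

```text
clock: 8.87
tcp_pos: [0.4712, -0.4168, 0.2137]
ee_rot: [[0.048, 0.999, 0.013], [0.979, -0.049, 0.196], [0.196, 0.003, -0.981]]
ft_force: [-0.4, -0.9, 0.0]
grip_width: 0.0488
grasp_force: 0.0
```

```bash
cat > d.py <<'E'
from h import *
import sys
np.set_printoptions(precision=4,suppress=True)
O=np.array([.4865,-.1406]);y=np.array([.047,.9989]);x=np.array([.9989,-.047])
s=bot.state();p=np.array(s["tcp_pos"]);R=np.array(s["ee_rot"]);q=p[:2]-O
print("stand xy",q@x,q@y,"z",p[2],"yaw",np.arctan2(R[1,0],R[0,0]))
if len(sys.argv)>1:
    X,Y,Z=map(float,sys.argv[1:4]);t=O+X*x+Y*y;go([*t,Z],down(1.524,.2))
E
python3 d.py 0.0 -0.02 .211
```

```text
stand xy -0.0022819543988362155 -0.27658931475684617 z 0.21374722387499706 yaw 1.521934568001218
off [0.3138 0.0021 0.0664] tw [ 0.0022  0.0015 -0.0013]
```

>>> send_rows:
  offset:
    - [0.005,0,0.0035]
    - [0.01,0,0.0045]
    - [0.0135,0,0.0052]
    - [0.017,0,0.0059]
    - [0.021,0,0.0067]
    - [0.0245,0,0.0074]
    - [0.028,0,0.0081]
    - [0.032,0,0.0089]
    - [0.037,0,0.0099]
    - [0.042,0,0.0108]
  twist:
    - [0,0,0]
    - [0,0,0]
    - [0,0,0]
    - [0,0,0]
    - [0,0,0]
    - [0,0,0]
    - [0,0,0]
    - [0,0,0]
    - [0,0,0]
    - [0,0,0]

```text
clock: 9.7
tcp_pos: [0.4718, -0.3805, 0.2092]
ee_rot: [[0.049, 0.999, 0.01], [0.979, -0.05, 0.2], [0.2, -0.0, -0.98]]
ft_force: [-0.8, 0.5, 0.0]
grip_width: 0.0489
grasp_force: 0.0
```

```bash
python3 d.py 0.0 -0.02 .212
```

```text
stand xy -0.0033692759554691974 -0.24036458250428344 z 0.20924199153104764 yaw 1.521087159754331
off [0.2706 0.0035 0.0517] tw [ 0.0003 -0.0008 -0.0018]
```

Run:
```python
from h import *
bot.capture("wrist");s=bot.state();print(s["tcp_pos"],s["ft_force"])
im=bot.capture("wrist");cv2.imwrite("pics/w5.png",cv2.resize(im[0:350,120:520],None,fx=1.6,fy=1.6,interpolation=cv2.INTER_CUBIC))
```

```text
[ 0.47197773 -0.37968513  0.20935824] [0.17838716 1.35869429 0.14064405]
```

View pics/w5.png

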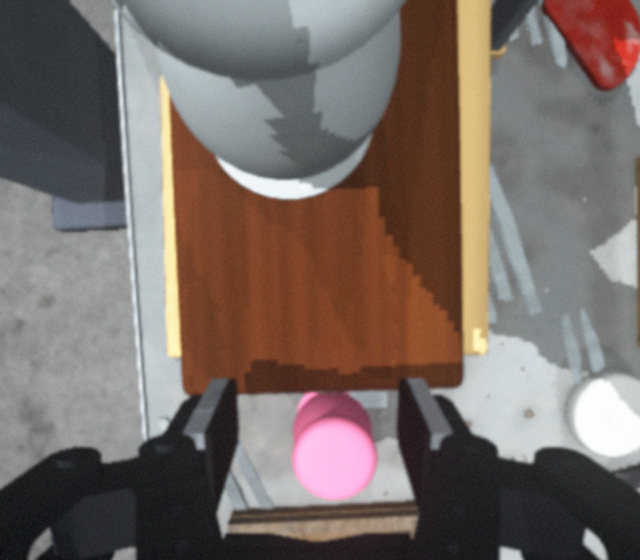

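Fingertips (rows ~380) stand right at the board's trailing edge (row 390); the board has not visibly moved. I check the edge and go on carefully.

Run:
```python
from h import *
s=bot.state()
for u,v in((184,392),(462,387)):
    for z in(.228,.21): print(atz("wrist",(120+u/1.6,v/1.6),z,s))
for u,v in((178,356),(487,355)): print("deck",atz("wrist",(120+u/1.6,v/1.6),.21,s))
for u,v in((225,380),(410,380)): print("tip",atz("wrist",(120+u/1.6,v/1.6),.23,s),atz("wrist",(120+u/1.6,v/1.6),.215,s))
```

```text
[ 0.42636944 -0.38343243  0.228     ]
[ 0.42128189 -0.38709004  0.21      ]
[ 0.51974142 -0.3864186   0.228     ]
[ 0.52490172 -0.39040395  0.21      ]
deck [ 0.4199804  -0.37348508  0.21      ]
deck [ 0.53458274 -0.37886749  0.21      ]
tip [ 0.44081428 -0.37966605  0.23      ] [ 0.43785976 -0.38240295  0.215     ]
tip [ 0.50197302 -0.38273134  0.23      ] [ 0.50468118 -0.38575206  0.215     ]
```

>>> send_rows:
  offset:
    - [0.004,0,0]
    - [0.008,0,0.0002]
    - [0.012,0,0.0008]
    - [0.016,0,0.0015]
    - [0.016,0,0.0015]
  twist:
    - [0,0,0]
    - [0,0,0]
    - [0,0,0]
    - [0,0,0]
    - [0,0,0]

```text
clock: 10.22
tcp_pos: [0.4726, -0.3675, 0.2108]
ee_rot: [[0.048, 0.999, 0.01], [0.979, -0.049, 0.2], [0.2, 0.0, -0.98]]
ft_force: [0.8, -0.6, -0.2]
grip_width: 0.0487
grasp_force: 0.0
```

```bash
cat > edge.py <<'E'
from h import *
np.set_printoptions(precision=4,suppress=True)
O=np.array([.4865,-.1406]);yy=np.array([.047,.9989]);xx=np.array([.9989,-.047])
def S(p): q=p[:2]-O; return np.array([q@xx,q@yy])
bot.capture("wrist");s=bot.state();im=bot.capture("wrist")
h=cv2.cvtColor(im,cv2.COLOR_BGR2HSV)
m=((h[...,0]<16)&(h[...,1]>130)&(h[...,2]<190)&(h[...,2]>20)).astype(np.uint8)
m=cv2.morphologyEx(m,cv2.MORPH_OPEN,np.ones((5,5)))
n,l,st,c=cv2.connectedComponentsWithStats(m)
i=1+np.argmax(st[1:,4]);m=l==i;print("comp",st[i])
cols=np.arange(st[i,0]+8,st[i,0]+st[i,2]-8,3)
P=np.array([S(atz("wrist",(u,np.nonzero(m[:,u])[0].max()+.5),.228,s)) for u in cols if m[:,u].any()])
med=np.median(P[:,1]);k=abs(P[:,1]-med)<.006
f=np.polyfit(P[k,0],P[k,1],1);print("trail: slope(rad, stand)",f[0],"y at x=0",f[1],"n",k.sum())
rows=np.arange(st[i,1]+8,st[i,1]+st[i,3]-8,3)
for nm,fn in(("L",np.min),("R",np.max)):
    Q=np.array([S(atz("wrist",(fn(np.nonzero(m[v])[0])+.5,v),.228,s)) for v in rows if m[v].any()])
    med=np.median(Q[:,0]);k=abs(Q[:,0]-med)<.008;g=np.polyfit(Q[k,1],Q[k,0],1);print(nm,"slope",g[0],"x at mid",np.mean(Q[k,0]),"y",np.mean(Q[k,1]))
print("tcp",S(np.array(s["tcp_pos"])),s["tcp_pos"][2],"F",np.array(s["ft_force"]),s["clock"])
E
python3 edge.py
```

```text
comp [  228     0   179   266 25073]
trail: slope(rad, stand) 0.03708769507287497 y at x=0 -0.24343087446765158 n 34
L slope -0.030644128474959627 x at mid -0.049774387837348374 y -0.19616175583779194
R slope -0.026392839981798262 x at mid 0.0424395970285044 y -0.1712792268196648
tcp [-0.0033 -0.2276] 0.21074057937818966 F [ 0.1197 -0.0184  0.3417] 10.2667
```

Run:
```python
from h import *
np.set_printoptions(precision=1,suppress=True)
c=bot.calibration("wrist");Ti=np.linalg.inv(np.array(c["tool_from_camera"]))
pts=np.array([[x,y,z] for y in(-.0245,.0245) for x in(-.011,0,.011) for z in(-.003,-.008,-.02)])
r,_=cv2.Rodrigues(Ti[:3,:3]);uv=cv2.projectPoints(pts,r,Ti[:3,3],np.array(c["intrinsics"]),np.array(c["D"]))[0][:,0]
for p,q in zip(pts*1000,uv):print(p,q,(q-[120,0])*1.6)
```

```text
[-11.  -24.5  -3. ] [278.1 248.4] [253.  397.4]
[-11.  -24.5  -8. ] [277.1 252. ] [251.3 403.1]
[-11.  -24.5 -20. ] [274.3 261.4] [246.8 418.3]
[  0.  -24.5  -3. ] [277.5 231.1] [251.9 369.7]
[  0.  -24.5  -8. ] [276.4 234.3] [250.2 374.8]
[  0.  -24.5 -20. ] [273.4 242.7] [245.5 388.3]
[ 11.  -24.5  -3. ] [276.8 213.2] [250.8 341.1]
[ 11.  -24.5  -8. ] [275.6 215.9] [249.  345.5]
[ 11.  -24.5 -20. ] [272.6 223.2] [244.2 357.1]
[-11.   24.5  -3. ] [360.4 248.3] [384.6 397.2]
[-11.   24.5  -8. ] [361.5 251.9] [386.4 403. ]
[-11.   24.5 -20. ] [364.5 261.3] [391.2 418.1]
[ 0.  24.5 -3. ] [361. 231.] [385.6 369.6]
[ 0.  24.5 -8. ] [362.2 234.2] [387.5 374.7]
[  0.   24.5 -20. ] [365.3 242.6] [392.5 388.1]
[11.  24.5 -3. ] [361.7 213.1] [386.7 341. ]
[11.  24.5 -8. ] [362.9 215.9] [388.7 345.4]
[ 11.   24.5 -20. ] [366.1 223.1] [393.8 357. ]
```

The fingertips evidently sit higher than the TCP suggests at this opening (no force, board unmoved, tip 16 mm past the edge), so they are over the board. I find their true height with a soft touch-down at the rear edge.

>>> send_rows:
  offset:
    - [-0.0003,0,0.0012]
    - [-0.0005,0,0.0024]
    - [-0.0008,0,0.0037]
    - [-0.001,0,0.0049]
    - [-0.001,0,0.0049]
  twist:
    - [0,0,0]
    - [0,0,0]
    - [0,0,0]
    - [0,0,0]
    - [0,0,0]

```text
clock: 10.73
tcp_pos: [0.4723, -0.3681, 0.2063]
ee_rot: [[0.049, 0.999, 0.009], [0.979, -0.05, 0.2], [0.2, -0.001, -0.98]]
ft_force: [-0.5, 0.2, -0.1]
grip_width: 0.049
grasp_force: 0.0
```

>>> send_rows:
  offset:
    - [-0.0003,0,0.0012]
    - [-0.0005,0,0.0024]
    - [-0.0008,0,0.0037]
    - [-0.001,0,0.0049]
    - [-0.001,0,0.0049]
  twist:
    - [0,0,0]
    - [0,0,0]
    - [0,0,0]
    - [0,0,0]
    - [0,0,0]

```text
clock: 11.15
tcp_pos: [0.4724, -0.368, 0.2024]
ee_rot: [[0.049, 0.999, 0.01], [0.979, -0.05, 0.2], [0.2, -0.0, -0.98]]
ft_force: [0.1, 0.1, -0.2]
grip_width: 0.0492
grasp_force: 0.0
```

Run:
```python
from h import *
im=bot.capture("wrist");s=bot.state();print(s["tcp_pos"])
sc=bot.capture("scene");cv2.imwrite("pics/sc6.png",sc);cv2.imwrite("pics/w6.png",im)
a=cv2.resize(im[150:350,200:440],None,fx=2.4,fy=2.4,interpolation=cv2.INTER_CUBIC)
cv2.imwrite("pics/v6.png",a)
```

```text
[ 0.47242281 -0.36810081  0.20250673]
```

View pics/v6.png

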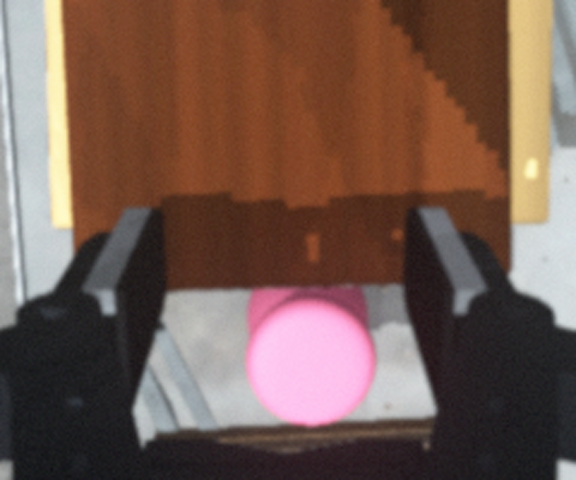

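The last view shows both fingertips (front corners at (160,210) and (407,208) of the crop) over the board's rear end, i.e. about 34 mm behind the nominal TCP. I confirm with a few more millimetres.

>>> send_rows:
  offset:
    - [-0.0003,0,0.0012]
    - [-0.0005,0,0.0024]
    - [-0.0008,0,0.0037]
    - [-0.0008,0,0.0037]
    - [-0.0008,0,0.0037]
  twist:
    - [0,0,0]
    - [0,0,0]
    - [0,0,0]
    - [0,0,0]
    - [0,0,0]

```text
clock: 11.67
tcp_pos: [0.4724, -0.3681, 0.1995]
ee_rot: [[0.049, 0.999, 0.01], [0.979, -0.05, 0.2], [0.2, -0.0, -0.98]]
ft_force: [0.3, -0.1, 0.6]
grip_width: 0.0491
grasp_force: 0.0
```

>>> send_rows:
  offset:
    - [-0.0003,0,0.0012]
    - [-0.0005,0,0.0024]
    - [-0.0008,0,0.0037]
    - [-0.0008,0,0.0037]
    - [-0.0008,0,0.0037]
  twist:
    - [0,0,0]
    - [0,0,0]
    - [0,0,0]
    - [0,0,0]
    - [0,0,0]

```text
clock: 12.08
tcp_pos: [0.4726, -0.3684, 0.1974]
ee_rot: [[0.048, 0.999, 0.01], [0.979, -0.05, 0.199], [0.199, 0.0, -0.98]]
ft_force: [-1.4, 0.6, 4.5]
grip_width: 0.0491
grasp_force: 2.1
```

Touch at TCP z=0.1974, so the tips lie 30 mm above the nominal TCP. Lift, back off, descend to TCP z≈0.183.

>>> send_rows:
  offset:
    - [0.003,0,-0.0147]
    - [0.003,0,-0.0147]
    - [-0.017,0,-0.0187]
    - [-0.037,0,-0.0227]
    - [-0.0546,0,-0.0262]
    - [-0.0546,0,-0.0262]
    - [-0.058,0,-0.01]
    - [-0.061,0,0.0057]
    - [-0.061,0,0.0057]
    - [-0.061,0,0.0057]
  twist:
    - [0,0,0]
    - [0,0,0]
    - [0,0,0]
    - [0,0,0]
    - [0,0,0]
    - [0,0,0]
    - [0,0,0]
    - [0,0,0]
    - [0,0,0]
    - [0,0,0]

```text
clock: 12.92
tcp_pos: [0.4694, -0.413, 0.18]
ee_rot: [[0.048, 0.999, 0.007], [0.978, -0.049, 0.204], [0.204, -0.003, -0.979]]
ft_force: [0.3, 0.2, 0.2]
grip_width: 0.049
grasp_force: 0.0
```

```bash
python3 edge.py; python3 d.py -0.003 -0.25 0.183
```

```text
comp [  209     0   220   184 36186]
trail: slope(rad, stand) 0.033231174760419736 y at x=0 -0.24415432741524537 n 68
L slope -0.028057994262279357 x at mid -0.049538799826371424 y -0.205344253938381
R slope -0.021250635860373845 x at mid 0.043437261815850635 y -0.20562556287715963
tcp [-0.0038 -0.2735] 0.1811631309143948 F [ 1.189  -0.6664  0.0597] 12.9667
stand xy -0.0033888913107439143 -0.27415088098801826 z 0.1820563378185369 yaw 1.5217962829973177
off [0.0298 0.0004 0.0049] tw [-0.     -0.0012 -0.0014]
```

>>> send_rows:
  offset:
    - [0.006,0,0]
    - [0.012,0,0.0013]
    - [0.018,0,0.0025]
    - [0.023,0,0.0035]
    - [0.027,0,0.0043]
    - [0.0305,0,0.005]
    - [0.034,0,0.0058]
    - [0.038,0,0.0066]
    - [0.0425,0,0.0075]
    - [0.047,0,0.0084]
  twist:
    - [0,0,0]
    - [0,0,0]
    - [0,0,0]
    - [0,0,0]
    - [0,0,0]
    - [0,0,0]
    - [0,0,0]
    - [0,0,0]
    - [0,0,0]
    - [0,0,0]

```text
clock: 13.85
tcp_pos: [0.4719, -0.3777, 0.1836]
ee_rot: [[0.049, 0.999, 0.01], [0.979, -0.05, 0.198], [0.198, 0.0, -0.98]]
ft_force: [-2.0, -4.7, 0.1]
grip_width: 0.0491
grasp_force: 2.3
```

```bash
python3 edge.py
```

```text
comp [  215     0   214   237 38292]
trail: slope(rad, stand) -0.003220709252003143 y at x=0 -0.23187997566118282 n 66
L slope -0.0002665338687904937 x at mid -0.04856722147719154 y -0.181886019584076
R slope 0.0015183334476900241 x at mid 0.04439151516632996 y -0.1795829439245379
tcp [-0.0034 -0.2363] 0.1835602916063035 F [-1.0088 -4.3382  0.8897] 13.9
```

Board is now square and pushed by both tips. Continue gently.

>>> send_rows:
  offset:
    - [0.0037,0,0.0008]
    - [0.0086,0,0.0017]
    - [0.0147,0,0.003]
    - [0.0208,0.0002,0.0042]
    - [0.027,0.0002,0.0054]
    - [0.033,0.0003,0.0067]
    - [0.039,0.0004,0.0079]
    - [0.0453,0.0004,0.0092]
    - [0.0515,0.0005,0.0104]
    - [0.0576,0.0005,0.0116]
  twist:
    - [0,0,0]
    - [0,0,0]
    - [0,0,0]
    - [0,0,0]
    - [0,0,0]
    - [0,0,0]
    - [0,0,0]
    - [0,0,0]
    - [0,0,0]
    - [0,0,0]

```text
clock: 14.78
tcp_pos: [0.4749, -0.3295, 0.1835]
ee_rot: [[0.049, 0.999, 0.01], [0.979, -0.05, 0.199], [0.2, 0.0, -0.98]]
ft_force: [-0.3, -5.5, 0.8]
grip_width: 0.0493
grasp_force: 2.4
```

>>> send_rows:
  offset:
    - [0.0061,0,0.0012]
    - [0.0122,0,0.0025]
    - [0.0184,0.0002,0.0037]
    - [0.0245,0.0002,0.005]
    - [0.0306,0.0003,0.0062]
    - [0.0367,0.0004,0.0074]
    - [0.0429,0.0004,0.0087]
    - [0.049,0.0005,0.0099]
    - [0.054,0.0005,0.0109]
    - [0.0576,0.0005,0.0116]
  twist:
    - [0,0,0]
    - [0,0,0]
    - [0,0,0]
    - [0,0,0]
    - [0,0,0]
    - [0,0,0]
    - [0,0,0]
    - [0,0,0]
    - [0,0,0]
    - [0,0,0]

```text
clock: 15.62
tcp_pos: [0.4775, -0.2824, 0.1835]
ee_rot: [[0.048, 0.999, 0.01], [0.979, -0.049, 0.2], [0.2, -0.0, -0.98]]
ft_force: [0.3, -5.3, 1.9]
grip_width: 0.0492
grasp_force: 2.4
```

```bash
python3 edge.py; python3 d.py 0 0.018 .183
python3 - <<'E'
from h import *
bot.capture("top")
for l in("piece","board"):
  for r in bot.spot_point(l,"top")[:3]:print(l,r,atz("top",r["uv"],.228))
E
```

```text
comp [  216     0   214   237 38493]
trail: slope(rad, stand) -0.005409851638342182 y at x=0 -0.13735679950341098 n 66
L slope 0.0034801591530948766 x at mid -0.04731249107035364 y -0.08648025251962878
R slope 0.004083871813687501 x at mid 0.04570943770238307 y -0.0847656649306337
tcp [-0.0023 -0.1415] 0.18350374043574375 F [-0.4564 -2.3746  1.081 ] 15.6667
stand xy -0.00229296344279046 -0.1415408920464153 z 0.1835166759644531 yaw 1.5218124010475236
off [0.1952 0.0025 0.0408] tw [ 0.0001 -0.0017 -0.0014]
piece {'uv': [357.4, 220.2], 'confidence': 0.71} [ 0.4798976  -0.18659783  0.228     ]
piece {'uv': [418.6, 232.0], 'confidence': 0.57} [ 0.44198167 -0.3967245   0.228     ]
board {'uv': [353.7, 222.6], 'confidence': 0.64} [ 0.47146613 -0.17387389  0.228     ]
```

>>> send_rows:
  offset:
    - [0.0037,0,0.0008]
    - [0.0086,0,0.0017]
    - [0.0147,0,0.003]
    - [0.0208,0.0002,0.0042]
    - [0.027,0.0002,0.0054]
    - [0.033,0.0003,0.0067]
    - [0.039,0.0003,0.0079]
    - [0.0453,0.0003,0.0092]
    - [0.0515,0.0004,0.0104]
    - [0.0576,0.0004,0.0116]
  twist:
    - [0,0,0]
    - [0,0,0]
    - [0,0,0]
    - [0,0,-0.001]
    - [0,0,-0.001]
    - [0,0,-0.001]
    - [0,0,-0.001]
    - [0,0,-0.001]
    - [0,0,-0.001]
    - [0,0,-0.001]

```text
clock: 16.7
tcp_pos: [0.4803, -0.2359, 0.184]
ee_rot: [[0.047, 0.999, 0.01], [0.979, -0.048, 0.199], [0.199, 0.001, -0.98]]
ft_force: [0.5, -4.0, 1.3]
grip_width: 0.0495
grasp_force: 2.3
```

>>> send_rows:
  offset:
    - [0.0061,0,0.0012]
    - [0.0122,0,0.0025]
    - [0.0184,0,0.0037]
    - [0.0245,0.0002,0.005]
    - [0.0306,0.0002,0.0062]
    - [0.0367,0.0003,0.0074]
    - [0.0429,0.0003,0.0087]
    - [0.049,0.0003,0.0099]
    - [0.054,0.0004,0.0109]
    - [0.0576,0.0004,0.0116]
  twist:
    - [0,0,0]
    - [0,0,0]
    - [0,0,0]
    - [0,0,0]
    - [0,0,0]
    - [0,0,0]
    - [0,0,0]
    - [0,0,0]
    - [0,0,0]
    - [0,0,0]

```text
clock: 17.53
tcp_pos: [0.4829, -0.1888, 0.184]
ee_rot: [[0.047, 0.999, 0.01], [0.979, -0.048, 0.199], [0.199, 0.001, -0.98]]
ft_force: [-0.4, -5.5, 1.5]
grip_width: 0.0492
grasp_force: 2.6
```

```bash
python3 edge.py; python3 d.py 0 0.018 .183
python3 - <<'E'
from h import *
bot.capture("top")
for l in("piece","board"):
  for r in bot.spot_point(l,"top")[:3]:print(l,r,atz("top",r["uv"],.228))
E
```

```text
comp [  218     0   211   237 37073]
trail: slope(rad, stand) -0.0043391251198485635 y at x=0 -0.04354372231614091 n 65
L slope 0.026375813984838722 x at mid -0.0458646356660049 y 0.005342245253986697
R slope -0.006191303106685456 x at mid 0.046365491628041156 y 0.009184081741016297
tcp [-0.0014 -0.0477] 0.18399185657551162 F [-0.3449 -3.7773  1.9117] 17.5833
stand xy -0.0013862828102700654 -0.047770122192658554 z 0.18392938199989128 yaw 1.523411122870482
off [0.0803 0.0017 0.0177] tw [ 0.0004 -0.0015 -0.0004]
piece {'uv': [329.0, 219.2], 'confidence': 0.73} [ 0.4819564 -0.0896554  0.228    ]
piece {'uv': [418.5, 231.7], 'confidence': 0.67} [ 0.44300948 -0.39641479  0.228     ]
board {'uv': [328.7, 221.0], 'confidence': 0.79} [ 0.47576168 -0.0886632   0.228     ]
```

>>> send_rows:
  offset:
    - [0.0037,0,0.0008]
    - [0.0086,0,0.0017]
    - [0.0147,0,0.003]
    - [0.0208,0.0002,0.0042]
    - [0.027,0.0002,0.0054]
    - [0.033,0.0003,0.0067]
    - [0.039,0.0003,0.0079]
    - [0.0453,0.0004,0.0092]
    - [0.0515,0.0005,0.0104]
    - [0.0576,0.0005,0.0116]
  twist:
    - [0,0,0]
    - [0,0,0]
    - [0,0,0]
    - [0,0,0]
    - [0,0,0]
    - [0,0,0]
    - [0,0,0]
    - [0,0,0]
    - [0,0,0]
    - [0,0,0]

```text
clock: 18.62
tcp_pos: [0.4853, -0.1416, 0.1838]
ee_rot: [[0.047, 0.999, 0.01], [0.979, -0.048, 0.2], [0.2, -0.0, -0.98]]
ft_force: [-0.5, -1.5, -2.0]
grip_width: 0.0491
grasp_force: 1.1
```

```bash
sed -i 's/\.228/ZT/g; s/^from h import \*/from h import *\nimport sys\nZT=float(sys.argv[1])/' edge.py; python3 edge.py .227
python3 - <<'E'
from h import *
s=bot.state();im=bot.capture("wrist");cv2.imwrite("pics/w8.png",im)
for l,z in(("bars_mid",.2085),("board",.2085),("stand",0)):
    for c in("wrist","top"):
        if c=="top" and l=="bars_mid":bot.capture("top")
        for r in bot.spot_point(l,c)[:2]:print(l,c,np.round(r["uv"]),r["confidence"],atz(c,r["uv"],z,s))
E
```

```text
comp [  220     0   208   236 34019]
trail: slope(rad, stand) -0.0047886592726624575 y at x=0 0.004220704205737891 n 64
L slope 0.2862463729918094 x at mid -0.03408857627959041 y 0.06004163051994264
R slope 0.000550631799145916 x at mid 0.046497718063203776 y 0.05699428156287879
tcp [-0.0011 -0.0001] 0.1840271682230232 F [-1.116  -1.688  -1.2956] 18.6667
bars_mid top [308. 220.] 0.94 [ 0.47940064 -0.01885543  0.2085    ]
board top [319. 218.] 0.61 [ 0.48863687 -0.05524446  0.2085    ]
stand top [334. 226.] 0.82 [ 0.490683  -0.1251212  0.       ]
```

>>> send_rows:
  offset:
    - [0.0037,0,0.0008]
    - [0.0086,0,0.0017]
    - [0.0135,0,0.0027]
    - [0.0184,0,0.0037]
    - [0.0214,0,0.0043]
    - [0.0224,0,0.0045]
    - [0.0224,0,0.0045]
    - [0.0224,0,0.0045]
  twist:
    - [0,0,0]
    - [0,0,0]
    - [0,0,0]
    - [0,0,0]
    - [0,0,0]
    - [0,0,0]
    - [0,0,0]
    - [0,0,0]

```text
clock: 19.78
tcp_pos: [0.4863, -0.1237, 0.184]
ee_rot: [[0.047, 0.999, 0.01], [0.979, -0.048, 0.2], [0.2, 0.0, -0.98]]
ft_force: [0.3, -2.6, -0.4]
grip_width: 0.0489
grasp_force: 1.2
```

```bash
python3 edge.py .2265
```

```text
comp [  220     0   208   237 33031]
trail: slope(rad, stand) 0.0010127577556209172 y at x=0 0.021130857301911242 n 64
L slope 0.3067940696023967 x at mid -0.03235915373015535 y 0.07030733437598002
R slope 0.0024233839652071853 x at mid 0.04662827457255612 y 0.07402199350273783
tcp [-0.001   0.0169] 0.18396996584343625 F [ 0.6797 -1.658  -0.1904] 19.8333
```

Board is at its place to within ~1–2 mm and square. Back off, rise to an overview, and check against the bars.

>>> send_rows:
  offset:
    - [-0.01,0,-0.002]
    - [-0.03,0,-0.006]
    - [-0.055,0,-0.011]
    - [-0.08,0,-0.016]
    - [-0.078,0,-0.03]
    - [-0.07,0,-0.07]
    - [-0.06,0,-0.115]
    - [-0.05,0,-0.16]
    - [-0.04,0,-0.21]
    - [-0.03,0,-0.25]
  twist:
    - [0,0,0]
    - [0,0,0]
    - [0,0,0]
    - [0,0,0]
    - [0,0,0]
    - [0,0,0]
    - [0,0,0]
    - [0,0,0]
    - [0,0,0]
    - [0,0,0]

```text
clock: 20.72
tcp_pos: [0.4833, -0.1867, 0.3788]
ee_rot: [[0.046, 0.999, 0.012], [0.979, -0.047, 0.2], [0.2, 0.003, -0.98]]
ft_force: [0.5, -0.3, -0.3]
grip_width: 0.0493
grasp_force: 0.0
```

```bash
python3 edge.py .2265;python3 - <<'E'
from h import *
s=bot.state();im=bot.capture("wrist");cv2.imwrite("pics/w9.png",im)
np.savez("w9.npz",p=s["tcp_pos"],R=s["ee_rot"])
for l,z in(("bars_mid",.2085),("board",.2085),("piece",.2265),("stand",0),("bolt_knob",.275)):
    for r in bot.spot_point(l,"wrist")[:2]:print(l,np.round(r["uv"]),round(r["confidence"],2),atz("wrist",r["uv"],z,s))
go([.607,-.165,.40],down(1.52))
E
```

```text
comp [ 273   15   86  128 5973]
trail: slope(rad, stand) 0.0007512453807401892 y at x=0 0.02131822418481996 n 24
L slope 0.9441113912088152 x at mid 0.014056727573760391 y 0.09182720626104698
R slope -0.021656996178975332 x at mid 0.04573415889527135 y 0.09026692611225859
tcp [ 0.0013 -0.0472] 0.38632113456957995 F [ 1.3636 -0.4935  5.2523] 20.7667
piece [309.  55.] 0.56 [ 0.48524362 -0.02640625  0.2265    ]
stand [313. 168.] 0.75 [ 0.48232649 -0.1407346   0.        ]
bolt_knob [443. 181.] 0.7 [ 0.60630945 -0.16644629  0.275     ]
off [ 0.0407  0.1541 -0.0265] tw [-0.0022 -0.1298  0.0017]
```

>>> send_rows:
  offset:
    - [0.041,0.154,-0.027]
    - [0.041,0.154,-0.027]
    - [0.041,0.154,-0.027]
    - [0.041,0.154,-0.027]
    - [0.041,0.154,-0.027]
    - [0.041,0.154,-0.027]
    - [0.041,0.154,-0.027]
  twist:
    - [0,-0.13,0]
    - [0,-0.13,0]
    - [0,-0.13,0]
    - [0,-0.13,0]
    - [0,-0.13,0]
    - [0,-0.13,0]
    - [0,-0.13,0]
  grip: -1

```text
clock: 21.7
tcp_pos: [0.6063, -0.1659, 0.402]
ee_rot: [[0.049, 0.999, -0.002], [0.999, -0.049, -0.002], [-0.002, -0.002, -1.0]]
ft_force: [-0.5, -0.2, -0.2]
grip_width: 0.0857
grasp_force: 0.0
```

Run:
```python
from h import *
bot.capture("wrist");s=bot.state();im=bot.capture("wrist");cv2.imwrite("pics/w10.png",im);print(s["tcp_pos"],s["clock"])
for l,z in(("bolt_knob",.275),("piece",.2265),("board",.2085),("bars_mid",.2085)):
    for r in bot.spot_point(l,"wrist")[:1]:print(l,np.round(r["uv"]),round(r["confidence"],2),atz("wrist",r["uv"],z,s))
m=(im[...,2]>170)&(im[...,1]<80)&(im[...,0]<80)
n,l,st,c=cv2.connectedComponentsWithStats(m.astype(np.uint8))
for i in range(1,n):
    if st[i,4]>30: print(st[i],atz("wrist",c[i],.295,s))
go([.607,-.1632,.2525],down(1.52))
bot.capture("scene")
for r in bot.cut_out("piece","scene")[:2]:
    y,x=np.nonzero(r["mask"]);print("piece scene",r["confidence"],x.min(),x.max(),y.min(),y.max())
```

```text
[ 0.60620749 -0.16608825  0.40258193] 21.75
bolt_knob [318. 184.] 0.88 [ 0.6054782  -0.16693696  0.275     ]
piece [194.  47.] 0.82 [ 0.48307074 -0.02587576  0.2265    ]
board [205.  46.] 0.88 [ 0.48910471 -0.02140388  0.2085    ]
[312 180  13  13 133] [ 0.60569972 -0.16464665  0.295     ]
off [ 0.0041 -0.0002  0.1888] tw [0.0007 0.0022 0.0011]
piece scene 0.53 428 445 204 224
```

>>> send_rows:
  offset:
    - [0.003,0,0.04]
    - [0.003,0,0.08]
    - [0.003,0,0.12]
    - [0.003,0,0.16]
    - [0.003,0,0.188]
    - [0.003,0,0.188]
    - [0.003,0,0.188]
  twist:
    - [0,0,0]
    - [0,0,0]
    - [0,0,0]
    - [0,0,0]
    - [0,0,0]
    - [0,0,0]
    - [0,0,0]

```text
clock: 22.68
tcp_pos: [0.6068, -0.1633, 0.2512]
ee_rot: [[0.048, 0.999, -0.003], [0.999, -0.048, -0.002], [-0.002, -0.003, -1.0]]
ft_force: [0.6, 0.2, 0.7]
grip_width: 0.0853
grasp_force: 0.0
```

>>> send_rows:
  offset:
    - [0,0,0]
    - [0,0,0]
    - [0,0,0]
    - [0,0,0]
    - [0,0,0]
    - [0,0,0]
    - [0,0,0]
    - [0,0,0]
  twist:
    - [0,0,0]
    - [0,0,0]
    - [0,0,0]
    - [0,0,0]
    - [0,0,0]
    - [0,0,0]
    - [0,0,0]
    - [0,0,0]
  grip: 1

```text
clock: 23.35
tcp_pos: [0.6068, -0.1638, 0.2535]
ee_rot: [[0.048, 0.999, -0.001], [0.999, -0.048, -0.003], [-0.004, -0.001, -1.0]]
ft_force: [-4.7, 0.3, 5.7]
grip_width: 0.011
grasp_force: 58.7
```

>>> send_rows:
  offset:
    - [0,-0.012,0]
    - [0,-0.025,0]
    - [0,-0.038,0]
    - [0,-0.048,0]
    - [0,-0.055,0]
    - [0,-0.058,0]
    - [0,-0.06,0]
    - [0,-0.06,0]
    - [0,-0.06,0]
  twist:
    - [0,0,0]
    - [0,0,0]
    - [0,0,0]
    - [0,0,0]
    - [0,0,0]
    - [0,0,0]
    - [0,0,0]
    - [0,0,0]
    - [0,0,0]

```text
clock: 24.1
tcp_pos: [0.5627, -0.1619, 0.2536]
ee_rot: [[0.048, 0.999, 0.008], [0.999, -0.048, -0.005], [-0.004, 0.008, -1.0]]
ft_force: [7.7, -1.1, 2.5]
grip_width: 0.0109
grasp_force: 59.0
```

Home, against its stop (44 mm moved, 7.7 N). Relieve, release, rise.

>>> send_rows:
  offset:
    - [0,0.002,0]
    - [0,0.002,0]
    - [0,0.002,0]
    - [0,0.002,0]
    - [0,0.002,0]
    - [0,0.002,0]
    - [0,0.002,0]
  twist:
    - [0,0,0]
    - [0,0,0]
    - [0,0,0]
    - [0,0,0]
    - [0,0,0]
    - [0,0,0]
    - [0,0,0]
  grip: -1

```text
clock: 24.68
tcp_pos: [0.5612, -0.1614, 0.2523]
ee_rot: [[0.048, 0.999, -0.0], [0.999, -0.048, -0.003], [-0.003, -0.0, -1.0]]
ft_force: [0.3, -0.3, 0.4]
grip_width: 0.0851
grasp_force: 0.0
```

>>> send_rows:
  offset:
    - [0,0,-0.03]
    - [0,0,-0.08]
    - [0,0,-0.13]
    - [0,0,-0.18]
    - [-0.03,-0.03,-0.22]
    - [-0.06,-0.05,-0.25]
    - [-0.06,-0.05,-0.25]
    - [-0.06,-0.05,-0.25]
    - [-0.06,-0.05,-0.25]
  twist:
    - [0,0,0]
    - [0,0,0]
    - [0,0,0]
    - [0,0,0]
    - [0,0,0]
    - [0,0,0]
    - [0,0,0]
    - [0,0,0]
    - [0,0,0]

```text
clock: 25.43
tcp_pos: [0.519, -0.2066, 0.4518]
ee_rot: [[0.048, 0.999, -0.0], [0.999, -0.048, -0.002], [-0.002, -0.0, -1.0]]
ft_force: [1.1, -0.3, 0.1]
grip_width: 0.0855
grasp_force: 0.0
```

Run:
```python
from h import *
bot.capture("wrist");s=bot.state();im=bot.capture("wrist");cv2.imwrite("pics/w11.png",im);bot.capture("top");print(s["tcp_pos"],s["clock"])
for c in("wrist","top"):
  for l,z in(("bolt_knob",.275),("piece",.2265),("board",.2085),("bars_mid",.2085)):
    for r in bot.spot_point(l,c)[:1]:print(c,l,np.round(r["uv"]),round(r["confidence"],2),atz(c,r["uv"],z,s))
m=(im[...,2]>170)&(im[...,1]<80)&(im[...,0]<80)
n,l,st,c=cv2.connectedComponentsWithStats(m.astype(np.uint8))
for i in range(1,n):
    if st[i,4]>30: print(st[i],atz("wrist",c[i],.295,s))
for r in bot.cut_out("board","wrist")[:1]:
    q=cv2.approxPolyDP(cv2.convexHull(np.argwhere(r["mask"])[:,::-1].astype(np.int32)),6,True)[:,0]
    for u in q:
        w=atz("wrist",u.astype(float),.2265,s)[:2]-[.4865,-.1406];print("corner",u,w@[.9989,-.047],w@[.047,.9989])
```

```text
[ 0.51897183 -0.20611941  0.45069751] 25.4833
wrist bolt_knob [354. 134.] 0.75 [ 0.56032416 -0.16338177  0.275     ]
wrist piece [281.  17.] 0.61 [ 0.4831122  -0.02933223  0.2265    ]
top piece [314. 215.] 0.71 [ 0.49453092 -0.03923913  0.2265    ]
top board [310. 215.] 0.66 [ 0.49863831 -0.02375206  0.2085    ]
top bars_mid [311. 222.] 0.79 [ 0.47607726 -0.02921523  0.2085    ]
[353 130  12  11 104] [ 0.56172982 -0.162973    0.295     ]
[533 281   6  12  35] [ 0.77434196 -0.35354872  0.295     ]
corner [329  99] 0.047886814227455644 0.020084426180147535
corner [252  97] -0.046514463845384706 0.022744874753414804
corner [249   7] -0.04481854259961144 0.12216788389021706
corner [330   0] 0.04831077424624518 0.1289377091189067
```

```bash
python3 -c "
from station import bot
print(bot.close_job())"
```

```text
the job is handed in; nothing more can be done
None
```

Job handed in: the bolt was drawn to its stop, the board pushed onto the two bars (square, within about 2 mm of centre by my measurement) with the spindle part still on it at the last check, and the bolt pushed home again; the fingertips once touched the board's rear top lightly (4.5 N) while I was finding their height.

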